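# Tip washed grinding balls into their cell

## Robot

A 6-joint arm with a two-finger parallel gripper is mounted at the origin on a cart in front of the work surface, level with it; the furniture and walls round the work are solid. World frame = base frame: x ahead of the robot, y to its left, z up, the work surface at z = 0. Lengths are in mm, angles in rad, forces in N, time in s.
With the tool pointing down it reaches from about 275 to 750 mm from the base axis. Payload 10.2 kg.
Tool frame: the origin (TCP) lies at the very end of the fingers, on their centre line; the grasp point (between the pads) lies 19 mm behind it; z points along the fingers, y is the line along which they close (so a half turn about z gives the same grasp; the last joint's range is limited). The gripper opens to 85 mm and grips with 20 to 120 N. Pads are 22 mm wide; open, the fingers measure 114 mm over their backs; the gripper's body (76 mm by 85 mm) begins 54 mm behind the grasp point. The pads swing forward as they close: fully open they stand 13 mm farther back than shut.
Start: joints at [-1.44, 0.313, 1.498, -0, 1.331, -0.223], TCP at [181.882, -492.494, 231.294] pointing down, gripper open.
Joint ranges: [-2.94, 2.94], [-0.97, 2.17], [0.19, 2.56], [-1.23, 4.37], [0.02, 3.11], [-2.88, 2.88]. Speed limits (rad/s): [2.39, 2.39, 3.01, 3.14, 3.14, 3.14].

## Interface

Orientations are given as a unit quaternion [w, x, y, z].
In Python, from rig import ctrl gives the robot as it stands.
- The arm moves only by the shell command python3 -m inch 'ROWS' [OPENING] [FORCE]. ROWS is text: rows parted by semicolons, each of 6 numbers parted by spaces: the shift along the tool's x, y, z in mm, then the turn, a rotation vector about the tool's x, y, z in units of 6 degrees (1.0 is 6 degrees). A call has exactly 10 rows; each row shifts and turns the commanded pose from where the row before left it, along the tool's axes as they then stand; what a row does not reach is not made up. A row lasts 1/12 s, in which the tool goes at most 41.7 mm and 7.16 degrees, less where a joint would pass 70% of its speed; a pose out of reach is approached as far as the arm can. A call with a gripper value outside its range is refused whole. OPENING is the opening, from 0 (shut) to 1 (fully open), set as the call begins (- or left out, the last holds). The fingers move at their own pace and stop on an object; FORCE is the grip in N (left out, the last holds). Time passes only in rows, so rows that do not move let the fingers close, or fill a call up. It gives the time, the measured TCP pose, the force, the opening and the grip force at its end, in the units of the state.
- ctrl.sense(): the state, without advancing time (a new reading comes with each control period).
- ctrl.capture(name): name is "side" or "top" or "wrist"; returns a dict with "image" (400x640x3 uint8, red, green, blue), "intrinsics" (3x3 intrinsics, pixels), "rvec" (rotation vector, rad) and "tvec" (3), from world to camera coordinates, as OpenCV has them. Camera axes: x right, y down, z forward; pixel columns grow to the right and rows downward; lengths in mm; the calibration is good to about 2 mm. A picture is of the moment at which its call begins. There is no depth.
- ctrl.finish_job(): hands the job in; it is judged then, once.
The state is a dict: "time_s": time; "joints": joint angles; "dq": joint speeds; "tau": joint torques, N m; "eef_pos": TCP position; "ee_rot": TCP orientation; "force": force on the tool from outside, world axes, zero at the start; "wrist_torque": the same for the moment, N m; "grip_width": opening from 0.0 (shut) to 1.0 (fully open); "grip_force": force on a finger pad.
Only numpy, scipy, OpenCV 4.12 (cv2) and the standard library are available. Lean on these libraries where they do the work, as an engineer would, in place of code of your own. Each camera call takes 0.05 s, during which the arm holds its last target. There are 200 camera calls.

## Task

Four rinsed grinding balls have dried in their open steel jar, which stands in one well of the block heater; put them away in the flat divided case, whose clear lid slides back, in the one cell that already holds a ball of their size. The jar comes out of its well straight up, with fingers in the channel: stand it on the bench with the balls in it and let go, then take it again so that it can be tipped, and from close above tip all four balls into that cell, spilling none. Finish with the empty jar standing upright on the bench and the lid slid fully shut, every other piece still in its own cell and everything else on the bench left where it was.

Things in the scene. Friction and masses are not known exactly. Their poses are not given: they have to be found in the camera images.
- jar: Open steel grinding jar with four loose 15 mm balls: cylinder 52 mm in diameter, 62 mm tall, 0.13 to 0.21 kg. Bore 44 mm wide at the mouth, 34 mm at its 6 mm thick floor: its wall slopes 5 degrees, so the balls roll out once the jar is tipped by 90 to 100 degrees. Origin: centre of the underside; z: its axis, to the mouth. Starts in a well of the block heater.
- dry_block: Fixed block heater: white housing 150 x 190 mm, on it an aluminium block 120 (x) x 164 (y) mm, top face 104 mm above the bench. Two wells, one with the jar (6 mm proud), one with a capped bottle (38 mm in diameter, 19 mm proud). Origin: centre of the underside, on the bench; front faces its -x; z up.
- well_left (a point): Centre of the floor of the well at the block's +y: 56 mm in diameter, floor 48 mm above the bench. A finger channel runs through it along the block's x from edge to edge, 34 mm wide, its floor 74 mm above the bench: two fingers that close along the block's x can go in from straight above and take the jar. Axes as the block's.
- well_right (a point): The same for the well at the block's -y, 80 mm from the other, with its own finger channel.
- ball_case: Fixed flat grey plastic case, 108 (x) x 157 (y) mm, walls 5 mm, filled by 2 (along x) x 3 (along y) square black inset bins, the cells (centres x = +-24.5, y = -49, 0, +49 mm). Front and back walls reach z = 34 mm, lid guides along both y sides z = 42 mm and 55 mm on behind (+x). Origin: centre of the underside, on the bench; z up.
- bin_ball15: The cell to fill, the one that holds the single 15 mm ball: fixed black inset bin, 48.6 x 48.6 mm outside, 45.4 x 45.4 mm inside (3.6 mm from the inside of one cell to that of the next), its floor 6 mm and its rim 32 mm above the bench. Origin: centre of its underside, 2 mm above the bench; axes as the case's. The other five cells are alike.
- lid (a joint): Sliding clear lid of the case, 4 mm plate, upper face at z = 39 mm: 0 = fully shut, 0.100 m = fully slid back toward the case's +x, all cells free. About 1.2 N of sliding friction, plus damping; it stays where it is left.
- lid_pull (a point): Centre of the white pull bar on the lid, 10 mm (x) x 40 mm (y) x 12 mm tall, its top 51 mm above the bench; moves with the lid. It lies 40 mm in front of the case's centre when the lid is shut and 60 mm behind it when fully back.
- timer: Bystander: small grey bench timer with a small display, 72 x 72 x 19 mm, lying at the front; origin under its centre. Loose, must not be moved.
- marker: Bystander: white marker pen with black cap, 122 x 72 x 16 mm as it lies; origin under its centre. Loose, must not be moved.
- sample_bottle3: Bystander: small white capped bottle with a red cap, 32 mm in diameter, 60 mm tall, standing behind the gap between heater and case; origin under its centre. Loose, must not be moved.
- ball_a: One of the four plain steel balls in the jar, 15 mm in diameter, 14 g; origin at its centre.
- ball_b: One of the four plain steel balls in the jar, 15 mm in diameter, 14 g; origin at its centre.
- ball_c: One of the four plain steel balls in the jar, 15 mm in diameter, 14 g; origin at its centre.
- ball_d: One of the four plain steel balls in the jar, 15 mm in diameter, 14 g; origin at its centre.
- case_ball20: Loose in one cell of the case: steel ball 20 mm in diameter; origin at its centre.
- case_ball15: Loose in one cell of the case: steel ball 15 mm in diameter, the size of those in the jar: its cell is the one to fill; origin at its centre.
- case_ball10: Loose in one cell of the case: steel ball 10 mm in diameter; origin at its centre.
- case_cyl20: Loose in one cell of the case: upright steel cylinder, 20 mm in diameter and 20 mm tall; origin at its centre.
- case_cyl15: Loose in one cell of the case: upright steel cylinder, 15 mm in diameter and 15 mm tall; origin at its centre.
- case_cyl10: Loose in one cell of the case: upright steel cylinder, 10 mm in diameter and 10 mm tall; origin at its centre.
Mind the look-alikes: they are no part of the job. Leave any purple look-alike of the jar alone.

How it is judged (in metres and radians):
On the way, in this order (a step that is already met when the one before it is completed fails the run):
1. the jar stands upright on the bench, let go, with the four balls in it (angle between jar's own z axis and vertical below 0.09 rad and height (world z) of jar below 0.006 m and contact force between jar and the fingers below 0.05 N and linear speed of jar below 0.03 m/s and horizontal distance between each of ball_a, ball_b, ball_c, ball_d and jar below 0.022 m and z of each of ball_a, ball_b, ball_c, ball_d in the frame of jar below 0.056 m), for 0.2 s.
2. all four balls lie in the cell that holds the 15 mm ball (x of ball_a in the frame of bin_ball15 between -0.023 and 0.023 m and y of ball_a in the frame of bin_ball15 between -0.023 and 0.023 m and z of each of ball_a, ball_b, ball_c, ball_d, case_ball15 in the frame of bin_ball15 below 0.028 m and x of ball_b in the frame of bin_ball15 between -0.023 and 0.023 m and y of ball_b in the frame of bin_ball15 between -0.023 and 0.023 m and x of ball_c in the frame of bin_ball15 between -0.023 and 0.023 m and y of ball_c in the frame of bin_ball15 between -0.023 and 0.023 m and x of ball_d in the frame of bin_ball15 between -0.023 and 0.023 m and y of ball_d in the frame of bin_ball15 between -0.023 and 0.023 m and x of case_ball15 in the frame of bin_ball15 between -0.023 and 0.023 m and y of case_ball15 in the frame of bin_ball15 between -0.023 and 0.023 m), for 0.2 s.
At the end, for the whole second after the job is handed in: The four jar balls and the 15 mm ball of the case lie in one and the same cell; the jar stands upright on the bench (within 5 degrees), let go and at rest; the lid is shut to within 4 mm; every other piece is still in its own cell; timer, marker and small bottle are within 25 mm of where they stood (all of step 2 and angle between jar's own z axis and vertical below 0.09 rad and height (world z) of jar below 0.006 m and contact force between jar and the fingers below 0.05 N and linear speed of jar below 0.03 m/s and value of joint lid below 0.004 m and distance of each of case_ball20, case_ball10, case_cyl20, case_cyl15, case_cyl10 from where it was at the start of the episode below 0.045 m and distance of each of timer, marker, sample_bottle3 from where it was at the start of the episode below 0.025 m); the robot touches nothing.
It fails at once if a ball falls onto the bench (height (world z) of any of ball_a, ball_b, ball_c, ball_d below 0.0095 m).
It fails at once if a ball lands at more than 1.6 m/s (dropped from more than about 13 cm) (linear speed of any of ball_a, ball_b, ball_c, ball_d above 1.6 m/s).
It fails at once if the timer, the marker or the small bottle is pushed more than 25 mm (distance of any of timer, marker, sample_bottle3 from where it was at the start of the episode above 0.025 m).
It also fails if it takes over 67 s, if anything falls off the work surface, if the arm or the gripper's body presses on something with over 40 N, if the wrist force passes 120 N, or if a joint passes its speed limit or range.

## Working session

There is one attempt and no reset: what is moved stays moved. The work goes in short steps, Python scripts to look and compute and a shell command to move; the robot and the scene stay as the last step left them, time stands still between calls to the robot, and variables do not carry over. Pictures are saved under pics/ and viewed, at most 10 in all, crops included, and the job is handed in when it is done.

```bash
ls; mkdir -p pics; cat > h.py <<'E'
from rig import ctrl
import numpy as np, cv2
from scipy.spatial.transform import Rotation as R
def ray(c,u,v,z):
    Rm=cv2.Rodrigues(np.array(c['rvec'],float))[0];t=np.array(c['tvec'],float).ravel()
    d=Rm.T@np.linalg.solve(np.array(c['intrinsics']),[u,v,1]);o=-Rm.T@t
    return o+d*(z-o[2])/d[2]
def proj(c,P):
    return cv2.projectPoints(np.array(P,float).reshape(-1,3),np.array(c['rvec'],float),np.array(c['tvec'],float),np.array(c['intrinsics'],float),None)[0].reshape(-1,2)
E
python3 - <<'E'
from h import *
import pickle
for n in ['top','side']:
    c=ctrl.capture(n); pickle.dump(c,open(n+'.pkl','wb'))
    cv2.imwrite(f'pics/{n}0.png',cv2.resize(c['image'][:,:,::-1],(800,500),interpolation=cv2.INTER_CUBIC))
    print(n,-cv2.Rodrigues(np.array(c['rvec'],float))[0].T@np.array(c['tvec']).ravel())
s=ctrl.sense();print(s)
E
```

```text
pics
top [ 406.88917103  -30.24403842 1413.84298622]
side [528.19132268 737.54211817 737.57088928]
{'time_s': 0.1, 'joints': array([-1.44038156e+00,  3.13388597e-01,  1.49834463e+00, -5.98400172e-06,
        1.33102374e+00, -2.23429044e-01]), 'dq': array([-9.46138076e-05, -2.31052078e-03, -3.23267169e-03,  1.02162606e-03,
       -3.31169790e-04,  5.67231222e-04]), 'tau': array([ 2.12225968e-03, -4.12898934e+01, -2.60142231e+01, -3.06762486e-04,
        2.98035593e-03,  1.41237720e-05]), 'eef_pos': array([ 181.85785181, -492.25123753,  230.8013014 ]), 'ee_rot': array([-5.81665779e-04,  9.84389809e-01,  1.76001036e-01,  2.41619954e-05]), 'force': array([ 0.81421891,  0.60231781, -1.48152677]), 'wrist_torque': array([-0.02198177,  0.03532814, -0.00381289]), 'grip_force': 0.0, 'grip_width': 0.9987577088750463}
```

View pics/top0.png

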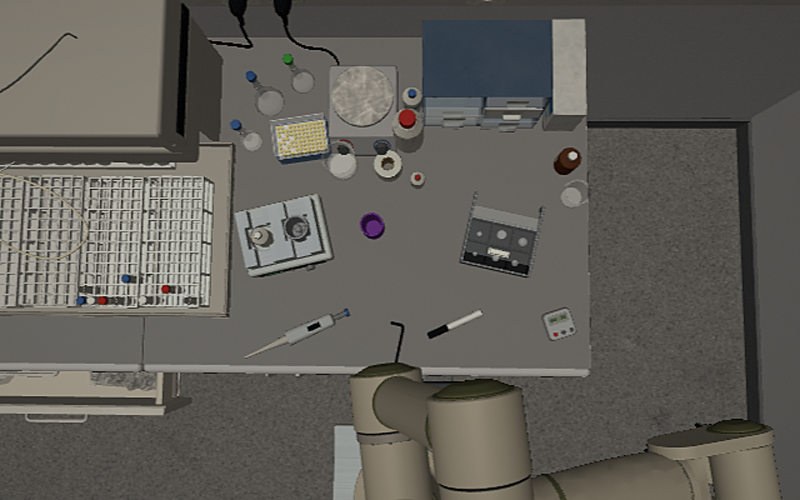

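View pics/side0.png

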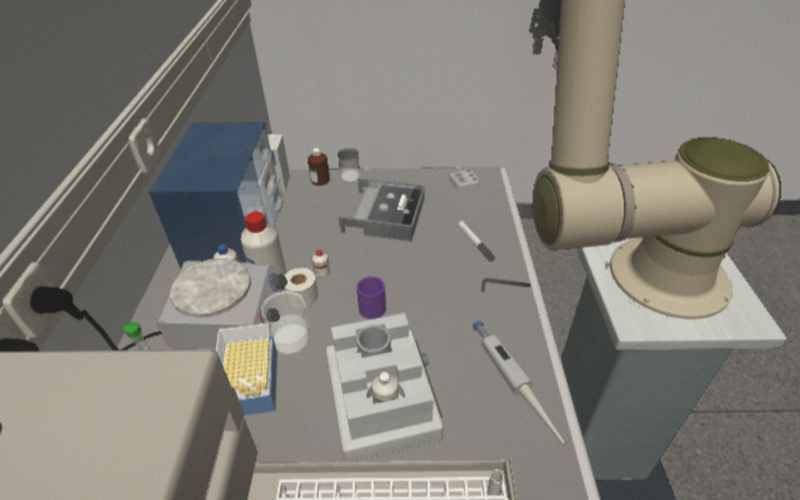

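The top view shows the heater at (285,235) with the jar in its right well at about (297,228), the bottle at (260,235), the purple look-alike at (372,225) and the case at (502,240) with its pull bar near (498,252). I'll enlarge the heater and the case.

```bash
python3 - <<'E'
from h import *
import pickle
c=pickle.load(open('top.pkl','rb'));im=c['image'][:,:,::-1]
a=im[150:225,180:270];b=im[150:225,362:452]
o=np.hstack([cv2.resize(x,(400,333),interpolation=cv2.INTER_CUBIC) for x in (a,b)]);cv2.imwrite('pics/crop1.png',o)
f=lambda u,v,z:print(ray(c,u*.8,v*.8,z).round(1))
f(297,227,110);f(260,235,123);f(498,252,51);f(372,225,60);f(417,178,60)
# projected scale
E
```

```text
[576.7 231.1 110. ]
[557.7 305.8 123. ]
[ 531.9 -199.5   51. ]
[588.6  76.3  60. ]
[693.4 -21.4  60. ]
```

View pics/crop1.png

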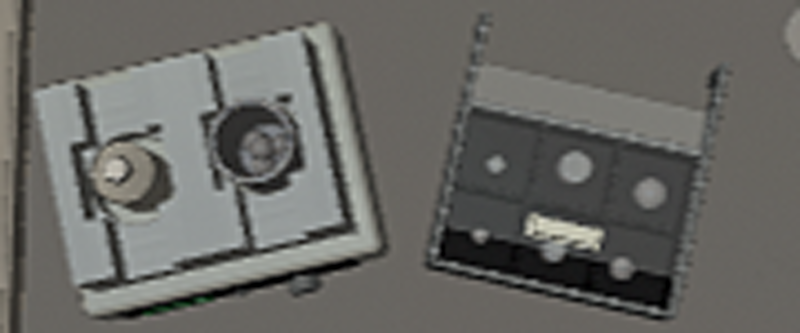

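The crop shows the jar mouth at (256,142), the block's top corners at (35,92), (308,35), (355,230) and (80,290), the case's front corners at (430,265) and (675,315), the guide ends at (480,15) and (720,70), and the pull bar at (564,232).

```bash
python3 - <<'E'
from h import *
import pickle
c=pickle.load(open('top.pkl','rb'))
H=lambda u,v,z:ray(c,180+(u+.5)/4.444-.5,150+(v+.5)/4.444-.5,z)
C=lambda u,v,z:ray(c,362+(u-400+.5)/4.444-.5,150+(v+.5)/4.444-.5,z)
j=H(256,142,110);b=H(118,168,123+5);print('jar',j,'bottle',b)
k=[H(*p,104) for p in[(35,92),(308,35),(355,230),(80,290)]]
print('block',np.mean(k,0),[np.linalg.norm((k[i]-k[i-1])[:2]).round() for i in range(4)],[np.degrees(np.arctan2(*(k[i]-k[i-1])[[1,0]])).round(1) for i in range(4)])
q=[C(430,265,34),C(675,315,34),C(720,70,42),C(480,15,42)]
for x in q:print(x.round(1))
d=[np.degrees(np.arctan2(*(q[i]-q[i-1])[[1,0]])).round(1) for i in range(4)];print(d,[np.linalg.norm((q[i]-q[i-1])[:2]).round() for i in range(4)])
p=C(564,232,51);print('pull',p)
for n,u,v,z in[('a',496,163,10),('b',575,166,15),('c',651,192,15),('d',481,236,12),('e',554,250,15),('f',622,268,15)]:print(n,C(u,v,z).round(1))
# fit case pose
from scipy.optimize import least_squares
P=np.array([[-54,78.5],[-54,-78.5],[109,-78.5],[109,78.5]])
f=lambda x:((P@np.array([[np.cos(x[2]),np.sin(x[2])],[-np.sin(x[2]),np.cos(x[2])]]))+x[:2]-np.array(q)[:,:2]).ravel()
r=least_squares(f,[540,-200,-.2]);print(r.x,r.fun.round(1))
ca,sa=np.cos(r.x[2]),np.sin(r.x[2]);Rm=np.array([[ca,-sa],[sa,ca]])
print('pull local',Rm.T@(p[:2]-r.x[:2]))
for n,u,v,z in[('a',496,163,10),('b',575,166,15),('c',651,192,15),('d',481,236,12),('e',554,250,15),('f',622,268,15)]:print(n,(Rm.T@(C(u,v,z)[:2]-r.x[:2])).round(1))
E
```

```text
jar [576.77153859 232.08414414 110.        ] bottle [558.59329426 309.34846555 128.        ]
block [565.70305205 269.95239221 104.        ] [np.float64(123.0), np.float64(167.0), np.float64(121.0), np.float64(167.0)] [np.float64(14.6), np.float64(-77.8), np.float64(-165.3), np.float64(102.7)]
[ 511.6 -118.7   34. ]
[ 481.6 -270.3   34. ]
[ 633.9 -298.1   42. ]
[ 667.9 -149.2   42. ]
[np.float64(168.9), np.float64(-101.2), np.float64(-10.4), np.float64(77.1)] [np.float64(159.0), np.float64(155.0), np.float64(155.0), np.float64(153.0)]
pull [ 531.27567168 -199.84407352   51.        ]
a [ 578.8 -162.1   10. ]
b [ 576.5 -211.4   15. ]
c [ 560.3 -259.2   15. ]
d [ 531.9 -152.3   12. ]
e [ 523.1 -198.    15. ]
f [ 512.  -240.6   15. ]
[ 5.46801704e+02 -2.03687401e+02 -1.97989451e-01] [-2.4  2.6 -3.2  0.3  4.3 -4.   1.2  1.1]
pull local [-15.97869258   0.7142981 ]
a [23.1 47.1]
b [30.7 -1.8]
c [ 24.1 -51.8]
d [-24.7  47.4]
e [-24.3   0.9]
f [-26.8 -43.1]
```

The four jar balls' cell must be front middle or front right, since 15 mm pieces sit at local (-24,1) and (-27,-43). The case is at (547,-204) with yaw -11.3°, and the lid is about 24 mm open. I'll go above the pull and look.

```bash
python3 -m inch '36 -13 0 0 0 0;36 -13 0 0 0 0;36 -13 0 0 0 0;36 -13 0 0 0 0;36 -13 0 0 0 0;36 -13 0 0 0 0;36 -13 0 0 0 0;36 -13 0 0 0 0;36 -13 0 0 0 0;36 -13 0 0 0 0' 0.5 60
python3 -m inch '33 -11 0 0 0 0;32 -11 0 0 0 0;0 0 0 0 0 -1.19;0 0 0 0 0 -1.19;0 0 0 0 0 -1.19;0 0 0 0 0 -1.19;0 0 0 0 0 -1.19;0 0 0 0 0 -1.19;0 0 0 0 0 -1.19;0 0 0 0 0 -1.19'
cat >> h.py <<'E'
def save(n,f,crop=None,s=1.25):
    c=ctrl.capture(n);im=c['image'][:,:,::-1]
    if crop: im=im[crop[1]:crop[3],crop[0]:crop[2]]
    cv2.imwrite('pics/'+f,cv2.resize(im,None,fx=s,fy=s,interpolation=cv2.INTER_CUBIC));return c
def to(t,xdir=None,Rt=None):
    """tool-frame shift (before turning) and turn units to world target"""
    s=ctrl.sense();q=s['ee_rot'];R0=R.from_quat(np.r_[q[1:],q[0]])
    print('shift',R0.inv().apply(np.array(t)-s['eef_pos']).round(1),'now',s['eef_pos'].round(1),'axes',R0.as_matrix().round(3).tolist())
    if Rt is not None: print('turn',(np.degrees((R0.inv()*R.from_matrix(Rt)).as_rotvec())/6).round(2))
def log():
    import json
    s=ctrl.sense();open('log.jsonl','a').write(json.dumps([list(map(float,s['joints'])),list(map(float,s['eef_pos'])),list(map(float,s['ee_rot']))])+'\n');print(s['joints'].round(3))
E
python3 - <<'E'
from h import *
import pickle
c=save('wrist','w1.png');pickle.dump(c,open('w1.pkl','wb'))
a=np.radians(-11.3);log()
y=np.array([np.cos(a),np.sin(a),0]);z=np.array([0,0,-1.]);x=np.cross(y,z)
to([531,-200,43],Rt=np.c_[x,y,z])
E
```

```text
time_s: 0.93
eef_pos: [475.7, -244.2, 231.1]
ee_rot: [-0.0, 0.984, 0.176, -0.0]
force: [-0.2, -1.1, 0.1]
grip_width: 0.498
grip_force: 0.0
time_s: 1.77
eef_pos: [527.8, -202.6, 230.9]
ee_rot: [-0.0, 0.779, 0.628, -0.0]
force: [0.8, -0.6, 0.3]
grip_width: 0.503
grip_force: 0.0
[-0.574  0.403  1.372 -0.     1.367 -0.367]
shift [  3.1   2.8 187.9] now [ 527.8 -202.6  230.9] axes [[0.205, 0.979, -0.001], [0.979, -0.205, 0.0], [0.0, -0.001, -1.0]]
turn [-0.01 -0.   -0.09]
```

View pics/w1.png

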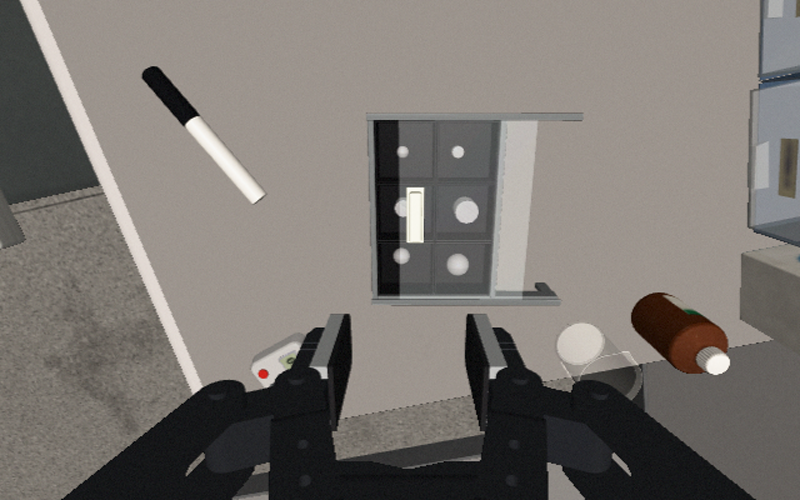

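The wrist view shows the case square with the image: pull bar centre at (415,215), front wall from (368,115) to (373,300), guide ends at (582,116) and (559,301), and front-cell pieces at (402,152), (400,207) and (401,256).

```bash
python3 - <<'E'
from h import *
import pickle
c=pickle.load(open('w1.pkl','rb'))
g=lambda u,v,z:ray(c,u/1.25,v/1.25,z)
for p in[(415,215,51),(368,115,42),(373,303,42),(582,116,42),(559,301,42),(402,152,11),(401,256,13),(458,152,10)]:print(p,g(*p).round(1))
im=c['image'][:,:,::-1][85:245,285:410];cv2.imwrite('pics/w1c.png',cv2.resize(im,None,fx=4.5,fy=3.75*1.2/1.2*1.0,interpolation=cv2.INTER_CUBIC))
E
```

```text
(415, 215, 51) [ 535.7 -198.1   51. ]
(368, 115, 42) [ 516.8 -117.6   42. ]
(373, 303, 42) [ 484.  -268.1   42. ]
(582, 116, 42) [ 673.6 -152.5   42. ]
(559, 301, 42) [ 640.7 -300.3   42. ]
(402, 152, 11) [ 535.  -151.7   11. ]
(401, 256, 13) [ 514.3 -240.9   13. ]
(458, 152, 10) [ 581.1 -161.8   10. ]
```

```bash
python3 -m inch '2 2 30 0 0 0;1 1 30 0 0 0;0 0 30 0 0 0;0 0 30 0 0 0;0 0 30 0 0 0;0 0 0 0 0 0;0 0 0 0 0 0;0 0 0 0 0 0;0 0 0 0 0 0;0 0 0 0 0 0'
```

```text
time_s: 2.65
eef_pos: [532.2, -200.8, 83.1]
ee_rot: [0.001, 0.781, 0.625, 0.0]
force: [-0.5, -0.0, 0.1]
grip_width: 0.497
grip_force: 0.0
```

View pics/w1c.png

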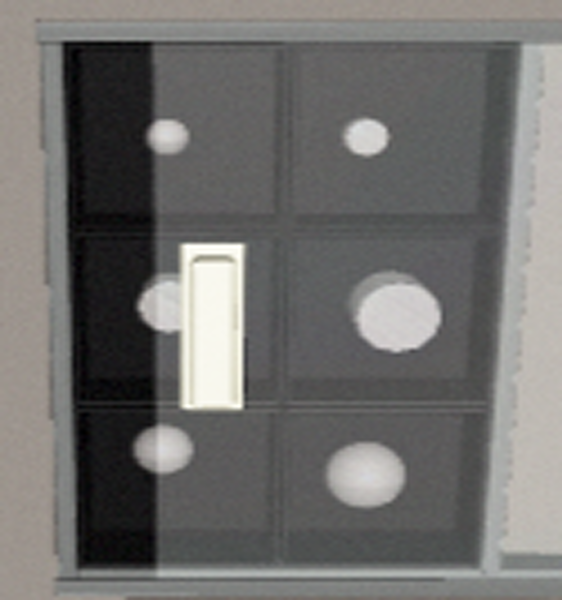

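The enlarged crop settles it. Front row from the left: 10 mm ball, 15 mm cylinder (flat, under the pull), 15 mm ball. The target is the front right cell, local (-24.5,-49). Next I grip the pull and slide the lid back.

```bash
python3 -m inch '1.5 1.5 20 0 0 0;0 0 20 0 0 0;0 0 0 0 0 0;0 0 0 0 0 0;0 0 0 0 0 0;0 0 0 0 0 0;0 0 0 0 0 0;0 0 0 0 0 0;0 0 0 0 0 0;0 0 0 0 0 0' 0.05 30
python3 -m inch '0 8 0 0 0 0;0 8 0 0 0 0;0 8 0 0 0 0;0 8 0 0 0 0;0 8 0 0 0 0;0 8 0 0 0 0;0 8 0 0 0 0;0 6 0 0 0 0;0 5 0 0 0 0;0 0 0 0 0 0'
python3 - <<'E'
from h import *
log();to([0,0,0])
E
```

```text
time_s: 3.48
eef_pos: [532.1, -198.9, 40.1]
ee_rot: [-0.001, 0.78, 0.625, -0.001]
force: [-0.5, -4.2, -25.5]
grip_width: 0.104
grip_force: 33.0
time_s: 4.32
eef_pos: [598.6, -213.4, 40.1]
ee_rot: [-0.001, 0.78, 0.625, -0.0]
force: [0.5, -1.1, -25.7]
grip_width: 0.104
grip_force: 33.1
[-0.527  0.745  1.337  0.     1.062 -0.307]
shift [  77.7 -630.7   41.4] now [ 598.6 -213.4   40.1] axes [[0.218, 0.976, -0.002], [0.976, -0.218, 0.001], [0.001, -0.002, -1.0]]
```

```bash
python3 -m inch '0 3 1 0 0 0;0 2 1 0 0 0;0 2 0 0 0 0;0 2 0 0 0 0;0 2 0 0 0 0;0 2 0 0 0 0;0 2 0 0 0 0;0 2 0 0 0 0;0 0 0 0 0 0;0 0 0 0 0 0'
```

```text
time_s: 5.15
eef_pos: [609.4, -215.8, 39.7]
ee_rot: [-0.008, 0.78, 0.626, -0.005]
force: [-38.2, 11.3, 10.5]
grip_width: 0.104
grip_force: 37.6
```

```bash
python3 -m inch '0 -2 0 0 0 0;0 0 0 0 0 0;0 0 0 0 0 0;0 0 0 0 0 0;0 0 -40 0 0 0;0 0 -40 0 0 0;0 0 -40 0 0 0;0 0 -40 0 0 0;0 0 -30 0 0 0;30 -9 0 0 0 0' 1 30
python3 -m inch '36 -11 0 0 0 -0.47;36 -11 0 0 0 -0.47;36 -12 0 0 0 -0.47;36 -12 0 0 0 -0.47;36 -12 0 0 0 -0.47;36 -12 0 0 0 -0.47;36 -12 0 0 0 -0.47;36 -12 0 0 0 -0.47;36 -12 0 0 0 -0.47;36 -12 0 0 0 0'
python3 - <<'E'
from h import *
import pickle
c=save('wrist','w2.png');pickle.dump(c,open('w2.pkl','wb'))
a=np.radians(13.4);log()
y=np.array([np.cos(a),np.sin(a),0]);z=np.array([0,0,-1.]);x=np.cross(y,z)
to([577,231.5,200],Rt=np.c_[x,y,z])
E
```

```text
time_s: 5.98
eef_pos: [613.2, -190.8, 237.4]
ee_rot: [0.007, 0.782, 0.623, 0.002]
force: [0.2, -0.4, -0.6]
grip_width: 0.998
grip_force: 0.0
time_s: 6.82
eef_pos: [493.4, 171.5, 230.4]
ee_rot: [0.001, 0.623, 0.782, 0.001]
force: [-0.2, 1.2, -0.6]
grip_width: 1.0
grip_force: 0.0
[ 0.119  0.303  1.513  0.002  1.324 -0.109]
shift [34.1 96.9 31. ] now [490.2 176.3 230.7] axes [[-0.226, 0.974, 0.002], [0.974, 0.226, 0.003], [0.002, 0.002, -1.0]]
turn [ 0.02 -0.02 -0.06]
```

View pics/w2.png

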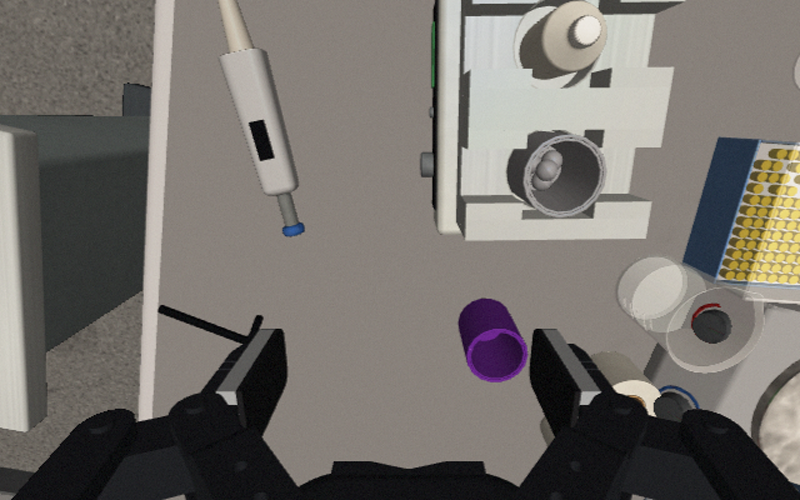

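The jar mouth is centred at (565,174) with the four balls visible inside. The block edges look square with the tool, and the purple decoy at (495,345) stays clear.

```bash
python3 - <<'E'
from h import *
import pickle
c=pickle.load(open('w2.pkl','rb'))
g=lambda u,v,z:ray(c,u/1.25,v/1.25,z)
j=g(565,174,110);print(j,g(565-43,174,110),g(565+41,174,110))
# block right/left edge direction
print(g(466,241,104),g(650,239,104),g(467,72,104))
to([j[0],j[1],150])
E
```

```text
[580.62083722 237.35658842 110.        ] [554.55468157 231.40041307 110.        ] [605.48820285 243.03883755 110.        ]
[533.31989544 180.31431056 104.        ] [652.64762595 208.94864695 104.        ] [506.39034863 280.99280228 104.        ]
shift [ 38.9 101.7  81. ] now [490.2 176.3 230.7] axes [[-0.226, 0.974, 0.002], [0.974, 0.226, 0.003], [0.002, 0.002, -1.0]]
```

```bash
python3 -m inch '12.5 34 0 0 0 0;12.5 34 0 0 0 0;12.3 33.3 0 0 0 0;0 0 30 0 0 0;0 0 30 0 0 0;0 0 30 0 0 0;0 0 15 0 0 0;0 0 15 0 0 0;0 0 0 0 0 0;0 0 0 0 0 0' 1 60
python3 - <<'E'
from h import *
import pickle
c=save('wrist','w3.png',s=1.0);pickle.dump(c,open('w3.pkl','wb'))
log();to([580.5,235.5,81])
print(proj(c,[580.5,235.5,110])*1.0)
E
```

```text
time_s: 7.7
eef_pos: [584.8, 228.8, 109.9]
ee_rot: [0.0, 0.624, 0.781, 0.0]
force: [-0.1, -0.2, 0.0]
grip_width: 1.0
grip_force: 0.0
[ 0.187  0.644  1.314  0.     1.181 -0.036]
shift [ 7.5 -3.1 29.8] now [585.1 228.8 110.8] axes [[-0.221, 0.975, 0.002], [0.975, 0.221, 0.0], [-0.0, 0.002, -1.0]]
[[317.04354185 252.26427253]]
```

View pics/w3.png

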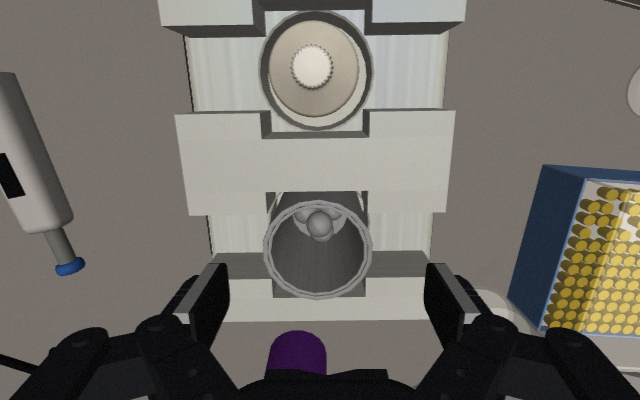

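The jar mouth is at (318,249), where it was predicted to within 3 px, and the block is square with the fingers. I descend, grip and lift.

```bash
python3 -m inch '8 -3 0 0 0 0;0 0 10 0 0 0;0 0 10 0 0 0;0 0 10 0 0 0;0 0 0 0 0 0;0 0 0 0 0 0;0 0 0 0 0 0;0 0 0 0 0 0;0 0 0 0 0 0;0 0 0 0 0 0' 1 60
python3 -m inch '0 0 0 0 0 0;0 0 0 0 0 0;0 0 0 0 0 0;0 0 0 0 0 0;0 0 0 0 0 0;0 0 0 0 0 0;0 0 0 0 0 0;0 0 0 0 0 0;0 0 0 0 0 0;0 0 0 0 0 0' 0.45 60
python3 -m inch '0 0 -4 0 0 0;0 0 -6 0 0 0;0 0 -10 0 0 0;0 0 -15 0 0 0;0 0 -15 0 0 0;0 0 -15 0 0 0;0 0 -15 0 0 0;0 0 -10 0 0 0;0 0 0 0 0 0;0 0 0 0 0 0'
```

```text
time_s: 8.58
eef_pos: [579.7, 235.9, 79.6]
ee_rot: [0.0, 0.624, 0.781, 0.0]
force: [-0.3, 0.7, 0.8]
grip_width: 1.003
grip_force: 0.0
time_s: 9.42
eef_pos: [579.6, 235.9, 79.8]
ee_rot: [0.0, 0.624, 0.781, 0.0]
force: [-2.0, -0.0, 5.7]
grip_width: 0.595
grip_force: 63.0
time_s: 10.25
eef_pos: [579.6, 235.9, 169.4]
ee_rot: [0.0, 0.624, 0.781, 0.0]
force: [-0.2, -0.1, -3.1]
grip_width: 0.6
grip_force: 62.8
```

The jar is held, with 3.1 N of added load. I carry it to free bench at about (550,-30).

```bash
python3 -m inch '-16 -5.5 0 0 0 0;-32 -11 0 0 0 0;-32 -11 0 0 0 0;-32 -11 0 0 0 0;-32 -11 0 0 0 0;-32 -11 0 0 0 0;-32 -11 0 0 0 0;-24 -8 0 0 0 0;-14 -5 0 0 0 0;-7 -3 0 0 0 0'
python3 -m inch '0 0 10 0 0 0;0 0 18 0 0 0;0 0 20 0 0 0;0 0 20 0 0 0;0 0 20 0 0 0;0 0 16 0 0 0;0 0 12 0 0 0;0 0 8 0 0 0;0 0 5 0 0 0;0 0 2 0 0 0'
python3 -m inch '0 0 1.5 0 0 0;0 0 1.5 0 0 0;0 0 1 0 0 0;0 0 1 0 0 0;0 0 0.5 0 0 0;0 0 0 0 0 0;0 0 0 0 0 0;0 0 0 0 0 0;0 0 0 0 0 0;0 0 0 0 0 0'
python3 -c "
from h import *
log()"
```

```text
time_s: 11.08
eef_pos: [549.5, -32.1, 168.3]
ee_rot: [-0.001, 0.625, 0.781, -0.0]
force: [0.6, -0.4, -2.5]
grip_width: 0.594
grip_force: 62.9
time_s: 11.92
eef_pos: [549.9, -29.5, 37.4]
ee_rot: [-0.001, 0.624, 0.782, -0.0]
force: [-0.1, -0.6, -2.6]
grip_width: 0.603
grip_force: 62.9
time_s: 12.75
eef_pos: [550.2, -30.2, 32.9]
ee_rot: [0.0, 0.624, 0.781, 0.0]
force: [0.7, -0.3, -1.2]
grip_width: 0.598
grip_force: 62.9
[-0.268  0.602  1.629  0.     0.91  -0.49 ]
```

```bash
python3 -m inch '0 0 1 0 0 0;0 0 0 0 0 0;0 0 0 0 0 0;0 0 0 0 0 0;0 0 0 0 0 0;0 0 0 0 0 0;0 0 0 0 0 0;0 0 0 0 0 0;0 0 0 0 0 0;0 0 0 0 0 0' 1 60
python3 -m inch '0 0 -25 0 0 0;0 0 -38 0 0 0;0 0 -38 0 0 0;0 0 -38 0 0 0;0 0 0 0 0 1.15;0 0 0 0 0 1.15;0 0 0 0 0 1.15;0 0 0 0 0 1.15;0 0 0 0 0 1.15;0 0 0 0 0 1.15'
python3 -m inch '0 0 0 0 0 1.15;0 0 0 0 0 1.15;0 0 0 0 0 1.15;0 0 0 0 0 1.15;0 0 0 0 0 1.15;0 0 0 0 0 1.15;0 0 0 0 0 1.15;0 0 0 0 0 1.15;0 0 0 0 0 1.15;0 0 0 0 0 1.15'
python3 - <<'E'
from h import *
log();to([550,-30,32])
import json
from scipy.optimize import least_squares
D=[json.loads(l) for l in open('log.jsonl')]
for q,p,o in D:print(np.round(q,3),np.round(p,1))
# radial/lateral in j1 frame
for q,p,o in D:
    a=q[0];print(round(p[0]*np.cos(a)+p[1]*np.sin(a),1),round(-p[0]*np.sin(a)+p[1]*np.cos(a),1),round(p[2],1),round(q[1],3),round(q[1]+q[2],3))
def f(x):
    r=[]
    for q,p,o in D:
        a=q[0];rr=p[0]*np.cos(a)+p[1]*np.sin(a);b=q[1]+q[2]
        r+=[x[0]*np.sin(q[1])+x[1]*np.sin(b)+x[4]*np.cos(b)+x[2]-rr, x[0]*np.cos(q[1])+x[1]*np.cos(b)-x[4]*np.sin(b)+x[3]-p[2]]
    return r
r=least_squares(f,[500,500,0,0,0]);print(r.x.round(1),np.abs(r.fun).max())
E
```

```text
time_s: 13.58
eef_pos: [550.2, -30.2, 31.8]
ee_rot: [0.0, 0.624, 0.781, 0.0]
force: [0.4, -0.3, 0.9]
grip_width: 1.002
grip_force: 0.0
time_s: 14.42
eef_pos: [550.1, -30.2, 170.8]
ee_rot: [-0.0, 0.861, 0.508, -0.0]
force: [-0.0, -0.3, 0.1]
grip_width: 1.002
grip_force: 0.0
time_s: 15.25
eef_pos: [550.1, -30.2, 170.8]
ee_rot: [-0.0, 0.998, -0.069, -0.0]
force: [-0.7, 0.2, -0.5]
grip_width: 1.0
grip_force: 0.0
[-0.268  0.422  1.506  0.     1.214  1.442]
shift [-1.000e-01 -2.000e-01  1.388e+02] now [550.1 -30.2 170.8] axes [[0.99, -0.139, -0.0], [-0.139, -0.99, 0.0], [-0.0, -0.0, -1.0]]
[-0.574  0.403  1.372 -0.     1.367 -0.367] [ 527.8 -202.6  230.9]
[-0.527  0.745  1.337  0.     1.062 -0.307] [ 598.6 -213.4   40.1]
[ 0.119  0.303  1.513  0.002  1.324 -0.109] [490.2 176.3 230.7]
[ 0.187  0.644  1.314  0.     1.181 -0.036] [585.1 228.8 110.8]
[-0.268  0.602  1.629  0.     0.91  -0.49 ] [550.2 -30.2  32.9]
[-0.268  0.422  1.506  0.     1.214  1.442] [550.1 -30.2 170.8]
553.2 116.3 230.9 0.403 1.775
624.8 116.4 40.1 0.745 2.082
507.7 116.9 230.7 0.303 1.816
617.4 116.3 110.8 0.644 1.958
538.6 116.3 32.9 0.602 2.232
538.5 116.3 170.8 0.422 1.928
[ 4.382e+02  3.978e+02  1.000e-01 -5.330e+01  3.900e+01] 0.6401622206103639
```

The jar is set down and released, balls in it. I'll tilt the tool a little at height to learn the wrist geometry before choosing the tipping grasp.

```bash
python3 -m inch '0 0 0 1.1 0 0;0 0 0 1.1 0 0;0 0 0 1.1 0 0;0 0 0 1.1 0 0;0 0 0 1.1 0 0;0 0 0 1.1 0 0;0 0 0 0 0 0;0 0 0 0 0 0;0 0 0 0 0 0;0 0 0 0 0 0'
cat > k.py <<'E'
from h import *
import json
from scipy.optimize import least_squares
rot=lambda ax,a:R.from_euler(ax,a).as_matrix()
def fk(q,x):
    L2,L3,e,d1,L6,a,w=x
    A=rot('z',q[0]);B=A@rot('y',q[1]);C=B@rot('y',q[2])
    p=A@[0,a,d1]+B@[0,0,L2]+C@[e,0,L3]
    D=C@rot('z',q[3]);p=p+D@[0,w,0];E=D@rot('y',q[4])
    F=E@rot('z',q[5]+np.pi/2)
    return p+E@[0,0,L6],F
def fit():
    D=[json.loads(l) for l in open('log.jsonl')]
    def f(x):
        r=[]
        for q,p,o in D: r+=list(fk(q,x)[0]-p)
        return np.r_[r,(np.array(x)-[440,400,0,250,300,58,58])*.002]
    r=least_squares(f,[440,400,39,250,300,58,58]);return r.x
E
python3 - <<'E'
from k import *
log();x=fit();print(x.round(1))
for l in open('log.jsonl'):
    q,p,o=json.loads(l);P,F=fk(q,x);Q=R.from_quat(np.r_[o[1:],o[0]]).as_matrix();print((P-p).round(1),np.degrees((R.from_matrix(F.T@Q)).magnitude()).round(2))
c=ctrl.capture('wrist');s=ctrl.sense();q=s['ee_rot'];R0=R.from_quat(np.r_[q[1:],q[0]])
cam=-cv2.Rodrigues(np.array(c['rvec'],float))[0].T@np.array(c['tvec']).ravel();print('cam in tool',R0.inv().apply(cam-s['eef_pos']).round(0))
E
```

```text
time_s: 16.08
eef_pos: [550.4, -29.5, 171.4]
ee_rot: [-0.337, 0.939, -0.062, 0.023]
force: [0.6, -0.9, -0.3]
grip_width: 1.001
grip_force: 0.0
[-0.554  0.509  1.535  0.624  1.449  0.957]
[438.9 397.5  39.  201.3 255.3 116.3   0. ]
[-0. -0. -0.] 0.0
[-0.  0.  0.] 0.0
[ 0. -0. -0.] 0.0
[-0. -0.  0.] 0.0
[ 0. -0. -0.] 0.0
[ 0. -0. -0.] 0.0
[0. 0. 0.] 0.0
cam in tool [  79.   -1. -142.]
```

```bash
cat >> k.py <<'E'
X=fit()
lo=np.array([-2.94,-.97,.19,-1.23,.02,-2.88])+.05;hi=np.array([2.94,2.17,2.56,4.37,3.11,2.88])-.05
def ik(p,Rt,seeds):
    best=None
    for s in seeds:
        f=lambda q:(lambda P,F:np.r_[(P-p)/100,(F-Rt).ravel()])(*fk(q,X))
        r=least_squares(f,np.clip(s,lo+.01,hi-.01),bounds=(lo,hi))
        if r.cost<1e-6 and (best is None or np.abs(r.x-seeds[0]).max()<np.abs(best-seeds[0]).max()): best=r.x
    return best
def tool(yaw,th,sgn):
    """heading yaw deg, th deg below horizontal; sgn=+1: tool x = up side"""
    a,t=np.radians([yaw,th]);d=np.array([np.cos(a),np.sin(a),0]);u=np.array([0,0,1.])
    z=d*np.cos(t)-u*np.sin(t);x=sgn*(u*np.cos(t)+d*np.sin(t));return np.c_[x,np.cross(z,x),z]
E
python3 - <<'E'
from k import *
q0=ctrl.sense()['joints'];seeds=[q0]+[np.array([-.3,.5,1.5,j4,j5,j6]) for j4 in(0.,1.5,3.) for j5 in(.8,1.8) for j6 in(-2,0,2)]
a=np.radians(-12);Rc=np.array([[np.cos(a),-np.sin(a)],[np.sin(a),np.cos(a)]]);c0=np.array([550.7,-203.7])
for th in(20,35,50):
  for yaw in range(-100,121,20):
    for sg in(1,-1):
      T=tool(yaw,th,sg);G=np.array([550,-30,38.]);q=ik(G+21*T[:,2],T,seeds)
      if q is not None:print('grasp',th,yaw,sg,q.round(2))
for al in(115,130,145):   # th+~95
  for cy in(-90,90,0,45):
    for sg in(1,-1):
      T=tool(cy-12,al,sg);d=Rc@[np.cos(np.radians(cy)),np.sin(np.radians(cy))]
      G=np.r_[c0+Rc@[-24.5,-49]-d*38,72];q=ik(G+21*T[:,2],T,seeds)
      if q is not None:print('pour',al,cy,sg,q.round(2))
E
```

```text
grasp 20 -100 1 [ 0.12  1.    1.41 -1.12  1.5  -2.27]
grasp 20 -100 -1 [ 0.12  1.    1.41 -1.12  1.5   0.87]
grasp 20 -40 1 [-0.01  0.79  2.08  3.92  1.02 -1.77]
grasp 20 -40 -1 [-0.01  0.79  2.08  3.92  1.02  1.37]
grasp 20 -20 1 [-0.21  0.77  2.22  3.29  1.07 -1.59]
grasp 20 -20 -1 [-0.21  0.77  2.22  3.29  1.07  1.55]
grasp 20 0 1 [-0.45  0.77  2.26  2.67  1.12 -1.52]
grasp 20 0 -1 [-0.45  0.77  2.26  2.67  1.12  1.62]
grasp 20 20 1 [-0.63  0.77  2.19  2.1   1.12 -1.4 ]
grasp 20 20 -1 [-0.63  0.77  2.19  2.1   1.12  1.74]
grasp 20 40 1 [-0.7   0.8   2.03  1.62  1.19 -1.23]
grasp 20 40 -1 [-0.7   0.8   2.03  1.62  1.19  1.91]
grasp 20 60 1 [-0.7   0.85  1.81  1.25  1.34 -1.09]
grasp 20 60 -1 [-0.7   0.85  1.81  1.25  1.34  2.05]
grasp 20 80 1 [-0.66  0.93  1.58  0.98  1.55 -1.02]
grasp 20 80 -1 [-0.66  0.93  1.58  0.98  1.55  2.12]
grasp 20 100 1 [-0.58  1.03  1.34  0.78  1.78 -1.02]
grasp 20 100 -1 [-0.58  1.03  1.34  0.78  1.78  2.12]
grasp 20 120 1 [-0.49  1.12  1.11  0.58  2.01 -1.09]
grasp 20 120 -1 [-0.49  1.12  1.11  0.58  2.01  2.05]
grasp 35 -100 1 [ 0.07  0.88  1.47 -0.97
[... 2481 characters left out ...]
 0.56  1.41  2.3 ]
pour 130 -90 -1 [-0.82  0.76  1.45  0.56  1.41 -0.84]
pour 130 90 1 [-0.46  0.67  1.62 -0.93  0.89  0.38]
pour 130 90 -1 [-0.46  0.67  1.62 -0.93  0.89 -2.77]
pour 130 0 1 [-0.58  0.89  1.18 -0.24  1.73  1.24]
pour 130 0 -1 [-0.58  0.89  1.18 -0.24  1.73 -1.9 ]
pour 130 45 1 [-0.48  0.81  1.35 -0.6   1.41  0.75]
pour 130 45 -1 [-0.48  0.81  1.35 -0.6   1.41 -2.39]
pour 145 -90 1 [-0.87  0.86  1.4   0.7   1.6   2.23]
pour 145 -90 -1 [-0.87  0.86  1.4   0.7   1.6  -0.91]
pour 145 0 1 [-0.56  1.04  1.01 -0.31  2.    1.23]
pour 145 0 -1 [-0.56  1.04  1.01 -0.31  2.   -1.91]
pour 145 45 1 [-0.42  0.93  1.25 -0.76  1.61  0.81]
pour 145 45 -1 [-0.42  0.93  1.25 -0.76  1.61 -2.33]
```

The kinematic fit is exact. The plan is to grasp the jar with the tool heading left (yaw 82°) at 35° below horizontal and tool x up. Then I carry it and tip it over the case's front wall with the mouth toward the case's +x, in the front right cell.

```bash
python3 - <<'E'
from k import *
s=ctrl.sense();q=s['ee_rot'];R0=R.from_quat(np.r_[q[1:],q[0]]).as_matrix();z=R0[:,2]
yaw=np.degrees(np.arctan2(z[1],z[0]));th=np.degrees(np.arcsin(-z[2]));print(yaw,th)
T1=tool(yaw,th,1);print('turn1',np.degrees(R.from_matrix(R0.T@T1).as_rotvec())/6)
T=tool(yaw,35,1);print('turn2',np.degrees(R.from_matrix(T1.T@T).as_rotvec())/6)
G=np.array([550,-30,40.]);p=G+21*T[:,2]
sd=[s['joints'],np.array([-.6,.8,1.6,.86,1.3,-.9])]
for b in(90,40,0):print(b,ik(p-b*T[:,2],T,sd).round(2))
print('shift to pregrasp in T axes',(T.T@(p-90*T[:,2]-s['eef_pos'])).round(1))
E
```

```text
82.37565915189141 50.509747143131996
turn1 [-2.06743833e-16 -9.33850675e-16 -1.49822843e+01]
turn2 [-4.71049108e-17  2.58495786e+00  5.33020113e-17]
90 [-0.72  0.77  1.51  0.75  1.54 -0.89]
40 [-0.65  0.8   1.56  0.8   1.45 -0.91]
0 [-0.6   0.83  1.59  0.84  1.39 -0.93]
shift to pregrasp in T axes [-108.    -0.3    5.9]
```

```bash
python3 -m inch '0 0 0 0 0 -1.15;0 0 0 0 0 -1.15;0 0 0 0 0 -1.15;0 0 0 0 0 -1.15;0 0 0 0 0 -1.15;0 0 0 0 0 -1.15;0 0 0 0 0 -1.15;0 0 0 0 0 -1.15;0 0 0 0 0 -1.15;0 0 0 0 0 -1.15' 1 60
python3 -m inch '0 0 0 0 0 -1.15;0 0 0 0 0 -1.15;0 0 0 0 0 -1.18;0 0 0 0 0.86 0;0 0 0 0 0.86 0;0 0 0 0 0.86 0;-30 0 2 0 0 0;-30 0 2 0 0 0;-30 0 2 0 0 0;-18 0 0 0 0 0'
python3 - <<'E'
from k import *
s=ctrl.sense();T=tool(82.4,35,1);G=np.array([550,-30,40.])
to(G+21*T[:,2],Rt=T)
save('wrist','w4.png',s=1.0)
E
```

```text
time_s: 16.97
eef_pos: [550.3, -29.5, 171.3]
ee_rot: [-0.264, 0.808, 0.483, 0.21]
force: [-0.1, 0.8, 0.6]
grip_width: 0.999
grip_force: 0.0
time_s: 17.8
eef_pos: [541.9, -86.8, 76.7]
ee_rot: [-0.305, 0.668, 0.583, 0.347]
force: [0.0, 0.1, -0.3]
grip_width: 1.003
grip_force: 0.0
shift [ 2.8  0.6 89.1] now [541.9 -86.8  76.7] axes [[0.079, 0.991, 0.108], [0.568, -0.134, 0.812], [0.82, -0.003, -0.573]]
turn [-0.01 -0.01 -0.03]
```

View pics/w4.png

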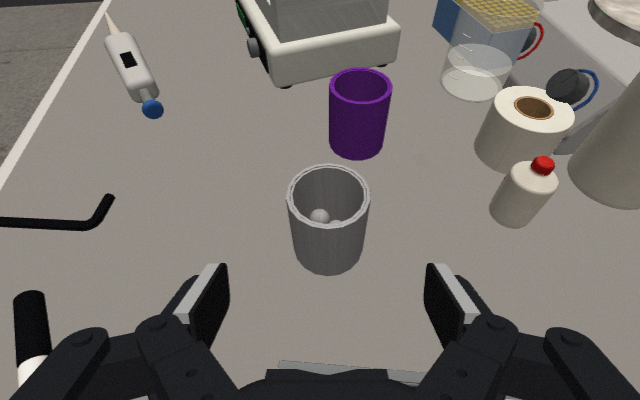

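The jar stands upright and centred between the open fingers at (328,218) with the balls inside, and the purple jar is well beyond it. I advance 88 mm along the tool, grip and lift.

```bash
python3 -m inch '1 0 15 0 0 0;1 0 15 0 0 0;0 0 15 0 0 0;0 0 15 0 0 0;0 0 15 0 0 0;0 0 8 0 0 0;0 0 5 0 0 0;0 0 0 0 0 0;0 0 0 0 0 0;0 0 0 0 0 0' 1 60
python3 -m inch '0 0 0 0 0 0;0 0 0 0 0 0;0 0 0 0 0 0;0 0 0 0 0 0;0 0 0 0 0 0;0 0 0 0 0 0;0 0 0 0 0 0;0 0 0 0 0 0;0 0 0 0 0 0;0 0 0 0 0 0' 0.45 60
python3 - <<'E'
from k import *
to([550,-30,150])
E
```

```text
time_s: 18.68
eef_pos: [552.4, -14.6, 30.4]
ee_rot: [-0.304, 0.668, 0.583, 0.348]
force: [0.7, -0.3, -0.7]
grip_width: 0.997
grip_force: 0.0
time_s: 19.52
eef_pos: [552.4, -14.3, 30.5]
ee_rot: [-0.304, 0.668, 0.583, 0.348]
force: [0.3, -4.1, 5.5]
grip_width: 0.584
grip_force: 62.4
shift [ 88.9  -0.4 -81.4] now [552.4 -14.3  30.5] axes [[0.078, 0.991, 0.11], [0.567, -0.135, 0.812], [0.82, -0.001, -0.572]]
```

```bash
python3 -m inch '5 0 -3.5 0 0 0;10 0 -7 0 0 0;15 0 -10 0 0 0;20 0 -14 0 0 0;20 0 -14 0 0 0;15 0 -10 0 0 0;10 0 -7 0 0 0;5 0 -3.5 0 0 0;0 0 0 0 -0.4 0;0 0 0 0 -0.8 0'
python3 -m inch '0 0 0 0 -0.9 0;0 0 0 0 -0.9 0;0 0 0 0 -0.9 0;0 0 0 0 -0.9 0;0 0 0 0 -0.9 0;0 0 0 0 -0.9 0;0 0 0 0 -0.9 0;0 0 0 0 -0.9 0;0 0 0 0 -0.6 0;0 0 0 0 -0.2 0'
python3 -m inch '0 0 0 0 0 0.4;0 0 0 0 0 0.8;0 0 0 0 0 1.1;0 0 0 0 0 1.1;0 0 0 0 0 1.1;0 0 0 0 0 1.1;0 0 0 0 0 1.1;0 0 0 0 0 1.1;0 0 0 0 0 1.1;0 0 0 0 0 1.1'
python3 -m inch '0 0 0 0 0 1.1;0 0 0 0 0 1.1;0 0 0 0 0 1.1;0 0 0 0 0 1.1;0 0 0 0 0 0.8;0 0 0 0 0 0.5;0 0 0 0 0 0;0 0 0 0 0 0;0 0 0 0 0 0;0 0 0 0 0 0'
cat >> k.py <<'E'
L=np.array([31.6,0,-9.9]);a=np.radians(-12);Rc=np.array([[np.cos(a),-np.sin(a)],[np.sin(a),np.cos(a)]]);c0=np.array([550.7,-203.7])
def pour(tip,z,off=-18):
    T=tool(-12,35+tip,1);return np.r_[c0+Rc@[-24.5+off,-49],z]-T@L,T
E
python3 - <<'E'
from k import *
s=ctrl.sense();q0=s['joints'];print(q0.round(2),s['force'].round(1))
to(*[pour(55,130)[0]],Rt=pour(55,130)[1])
prev=None
for tip,z in[(55,130),(75,60),(90,42),(97,41),(103,41)]:
    p,T=pour(tip,z);q=ik(p,T,[q0,np.array([-.6,.75,1.4,-.2,1.4,1.2])]);print(tip,p.round(1),None if q is None else q.round(2))
    if prev is not None: print('  shift in prev axes',(prev[1].T@(p-prev[0])).round(1))
    prev=(p,T)
E
```

```text
time_s: 20.35
eef_pos: [551.8, -13.9, 150.2]
ee_rot: [-0.268, 0.689, 0.6, 0.304]
force: [0.3, 0.7, -3.4]
grip_width: 0.584
grip_force: 62.4
time_s: 21.18
eef_pos: [552.0, -11.9, 151.1]
ee_rot: [0.0, 0.752, 0.659, -0.002]
force: [0.3, -0.7, -2.3]
grip_width: 0.585
grip_force: 62.4
time_s: 22.02
eef_pos: [551.9, -13.5, 150.8]
ee_rot: [-0.0, 0.982, 0.19, -0.002]
force: [0.5, 0.6, -1.7]
grip_width: 0.584
grip_force: 62.4
time_s: 22.85
eef_pos: [552.3, -13.4, 151.4]
ee_rot: [0.001, 0.995, -0.103, -0.001]
force: [0.1, -0.2, -2.1]
grip_width: 0.586
grip_force: 62.4
[-0.24  0.45  1.52 -0.    1.17  1.54] [ 0.1 -0.2 -2.1]
shift [-36.6 235.3  31.8] now [552.3 -13.4 151.4] axes [[0.979, -0.206, -0.002], [-0.206, -0.979, -0.001], [-0.002, 0.002, -1.0]]
turn [0.02 0.02 0.02]
55 [ 468.  -236.2  120.1] [-0.69  0.43  1.65 -0.    1.07  1.09]
75 [ 466.6 -235.9   61.5] [-0.62  0.68  1.43 -0.14  1.35  1.21]
  shift in prev axes [-1.5  0.  58.6]
90 [ 468.1 -236.2   52. ] [-0.59  0.85  1.23 -0.21  1.63  1.24]
  shift in prev axes [ 4.7 -0.   8.4]
97 [ 469.5 -236.5   54.8] [-0.57  0.92  1.14 -0.25  1.77  1.24]
  shift in prev axes [-0.4 -0.  -3.1]
103 [ 471.1 -236.9   57.9] [-0.56  0.99  1.05 -0.27  1.9   1.24]
  shift in prev axes [-0.9  0.  -3.4]
```

```bash
python3 -m inch '-2 12 0 0 0 0;-4 24 2 0 0 0;-5 30 4 0 0 0;-5 30 4 0 0 0;-5 30 4 0 0 0;-5 30 4 0 0 0;-5 30 4 0 0 0;-4 26 4 0 0 0;-2 15 4 0 0 0;-1 8 2 0 0 0'
python3 -m inch '0 0 5 0 0 0;0 0 10 0 0 0;0 0 12 0 0 0;0 0 12 0 0 0;0 0 10 0 0 0;0 0 8 0 0 0;0 0 2 0 -0.6 0;0 0 0 0 -0.9 0;0 0 0 0 -0.9 0;0 0 0 0 -0.9 0'
python3 - <<'E'
from k import *
to(pour(75,60)[0],Rt=pour(75,60)[1])
c=save('wrist','w5.png',s=1.0)
p=np.r_[c0+Rc@[-24.5,-49],32];print('cell rim corners',proj(c,[np.r_[c0+Rc@[-24.5+dx,-49+dy],32] for dx,dy in[(-22.7,-22.7),(22.7,-22.7),(22.7,22.7),(-22.7,22.7)]]).round(0).tolist())
s=ctrl.sense();q=s['ee_rot'];R0=R.from_quat(np.r_[q[1:],q[0]]).as_matrix();print('lip',s['eef_pos']+R0@L,proj(c,s['eef_pos']+R0@L))
E
```

```text
time_s: 23.68
eef_pos: [465.3, -237.6, 119.8]
ee_rot: [0.001, 0.994, -0.105, -0.001]
force: [-0.1, -0.5, -2.2]
grip_width: 0.586
grip_force: 62.6
time_s: 24.52
eef_pos: [467.0, -235.2, 61.3]
ee_rot: [-0.017, 0.979, -0.102, -0.173]
force: [-0.7, 0.0, -2.3]
grip_width: 0.584
grip_force: 62.6
shift [-0.3  0.8 -0.1] now [ 467.  -235.2   61.3] axes [[0.919, -0.206, -0.336], [-0.194, -0.979, 0.068], [-0.343, 0.003, -0.939]]
turn [0.03 0.01 0.01]
cell rim corners [[376.0, 183.0], [386.0, 93.0], [276.0, 93.0], [284.0, 184.0]]
lip [ 500.02007938 -241.98150823   58.45710848] [[328.76534232 208.19632197]]
```

View pics/w5.png

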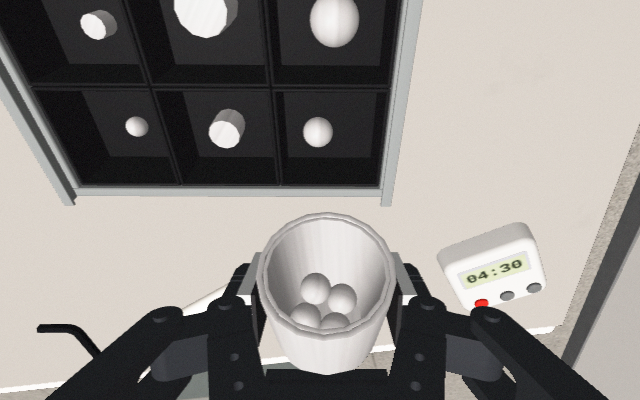

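The cell rim and lip project where they appear: the target ball is at (318,132), the lip at (327,213), and all four balls are in the jar. Next I tip to 90°, then slowly on.

```bash
python3 -m inch '0.5 0 0.9 0 -0.25 0;0.5 0 0.9 0 -0.25 0;0.5 0 0.9 0 -0.25 0;0.5 0 0.9 0 -0.25 0;0.5 0 0.9 0 -0.25 0;0.5 0 0.9 0 -0.25 0;0.5 0 0.9 0 -0.25 0;0.5 0 0.9 0 -0.25 0;0.5 0 0.9 0 -0.25 0;0.5 0 0.9 0 -0.25 0'
python3 - <<'E'
from k import *
to(pour(90,42)[0],Rt=pour(90,42)[1])
E
python3 -m inch '0 0 -0.3 0 -0.1 0;0 0 -0.3 0 -0.1 0;0 0 -0.3 0 -0.1 0;0 0 -0.3 0 -0.1 0;0 0 -0.3 0 -0.1 0;0 0 -0.3 0 -0.07 0;0 0 -0.3 0 -0.07 0;0 0 -0.3 0 -0.07 0;0 0 -0.3 0 -0.07 0;0 0 -0.3 0 -0.07 0'
python3 -m inch '-0.1 0 -0.3 0 -0.07 0;-0.1 0 -0.3 0 -0.07 0;-0.1 0 -0.3 0 -0.07 0;-0.1 0 -0.3 0 -0.07 0;-0.1 0 -0.3 0 -0.07 0;-0.1 0 -0.3 0 -0.07 0;-0.1 0 -0.3 0 -0.07 0;-0.1 0 -0.3 0 -0.07 0;-0.1 0 -0.3 0 -0.07 0;-0.1 0 -0.3 0 -0.07 0'
python3 -m inch '-0.1 0 -0.3 0 -0.08 0;-0.1 0 -0.3 0 -0.08 0;-0.1 0 -0.3 0 -0.08 0;-0.1 0 -0.3 0 -0.08 0;-0.1 0 -0.3 0 -0.08 0;-0.1 0 -0.3 0 -0.08 0;-0.1 0 -0.3 0 -0.08 0;-0.1 0 -0.3 0 -0.08 0;-0.1 0 -0.3 0 -0.08 0;-0.1 0 -0.3 0 -0.08 0'
python3 - <<'E'
from k import *
to(pour(103,41)[0],Rt=pour(103,41)[1])
c=save('wrist','w6.png',s=1.0)
d=save('top','t6.png',crop=(362,150,452,225),s=5)
o=np.hstack([cv2.resize(cv2.imread('pics/w6.png')[60:400,120:520],(400,340)),cv2.resize(cv2.imread('pics/t6.png'),(400,340))]);cv2.imwrite('pics/v6.png',o)
E
```

```text
time_s: 25.4
eef_pos: [467.2, -235.3, 50.3]
ee_rot: [-0.03, 0.949, -0.099, -0.298]
force: [-0.2, 0.3, -2.4]
grip_width: 0.585
grip_force: 62.6
shift [-0.1  0.8 -2. ] now [ 467.2 -235.3   50.3] axes [[0.803, -0.206, -0.559], [-0.17, -0.979, 0.116], [-0.571, 0.002, -0.821]]
turn [ 0.03 -0.03  0.01]
time_s: 26.23
eef_pos: [468.8, -236.1, 53.3]
ee_rot: [-0.034, 0.935, -0.098, -0.34]
force: [0.4, -1.4, -2.2]
grip_width: 0.589
grip_force: 62.7
time_s: 27.07
eef_pos: [470.0, -236.3, 56.2]
ee_rot: [-0.038, 0.921, -0.097, -0.374]
force: [-0.0, -0.2, -1.9]
grip_width: 0.59
grip_force: 62.8
time_s: 27.9
eef_pos: [471.5, -236.6, 59.0]
ee_rot: [-0.042, 0.905, -0.095, -0.413]
force: [0.2, 0.9, -1.5]
grip_width: 0.587
grip_force: 62.8
shift [0.6 0.3 1. ] now [ 471.5 -236.6   59. ] axes [[0.641, -0.207, -0.739], [-0.137, -0.978, 0.155], [-0.755, 0.002, -0.656]]
turn [ 0.02  0.17 -0.01]
```

View pics/v6.png

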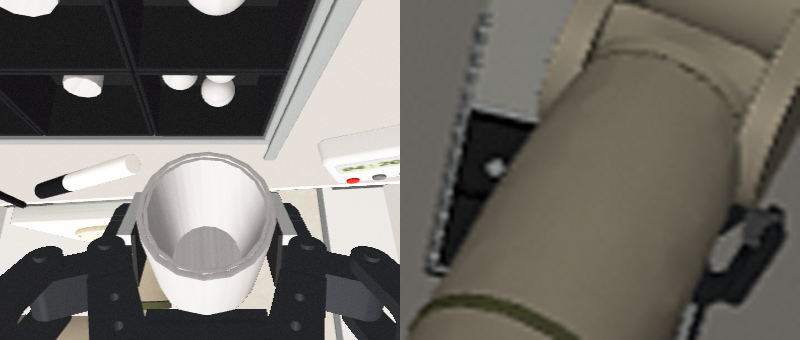

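The jar is empty and the balls lie in the target cell next to the guide at about (180,80), (218,88) and (222,74). I retrace the path to put the jar back on the bench.

```bash
python3 -m inch '-8 0 -7 0 0 0;-16 0 -14 0 0 0;-20 0 -17 0 0 0;-20 0 -17 0 0 0;-8 0 -7 0 0 0;0 0 0 0 1.1 0;0 0 0 0 1.1 0;0 0 0 0 1.1 0;0 0 0 0 1.1 0;0 0 0 0 1.1 0'
python3 -m inch '0 0 0 0 1.1 0;0 0 0 0 1.1 0;0 0 0 0 0.6 0;5 -30 0 0 0 0;5 -35 0 0 0 0;5 -35 0 0 0 0;5 -35 0 0 0 0;5 -35 0 0 0 0;5 -35 0 0 0 0;5 -30 0 0 0 0'
python3 -m inch '0 0 0 0 0 -1.15;0 0 0 0 0 -1.15;0 0 0 0 0 -1.15;0 0 0 0 0 -1.15;0 0 0 0 0 -1.15;0 0 0 0 0 -1.15;0 0 0 0 0 -1.15;0 0 0 0 0 -1.15;0 0 0 0 0 -1.15;0 0 0 0 0 -1.15'
python3 -m inch '0 0 0 0 0 -1.15;0 0 0 0 0 -1.15;0 0 0 0 0 -1.15;0 0 0 0 0 -0.75;0 0 0 0 1.1 0;0 0 0 0 1.1 0;0 0 0 0 1.1 0;0 0 0 0 1.1 0;0 0 0 0 1.1 0;0 0 0 0 1.1 0'
python3 - <<'E'
from k import *
to([552.4,-14.3,32],Rt=tool(82.4,35,1))
E
```

```text
time_s: 28.83
eef_pos: [471.2, -236.3, 154.5]
ee_rot: [-0.013, 0.985, -0.103, -0.135]
force: [-0.2, -0.4, -2.0]
grip_width: 0.59
grip_force: 62.7
time_s: 29.67
eef_pos: [553.8, -11.3, 154.0]
ee_rot: [0.002, 0.995, -0.104, 0.007]
force: [0.6, -0.4, -2.3]
grip_width: 0.585
grip_force: 62.8
time_s: 30.5
eef_pos: [553.4, -13.5, 153.8]
ee_rot: [0.005, 0.877, 0.48, 0.004]
force: [1.1, -0.1, -2.2]
grip_width: 0.586
grip_force: 63.0
time_s: 31.33
eef_pos: [553.8, -14.0, 154.7]
ee_rot: [-0.218, 0.707, 0.621, 0.261]
force: [-1.1, 0.2, -3.5]
grip_width: 0.584
grip_force: 63.0
shift [-78.7  -3.4  94.1] now [553.8 -14.  154.7] axes [[0.093, 0.991, 0.098], [0.764, -0.135, 0.631], [0.639, 0.016, -0.769]]
turn [0.12 2.55 0.1 ]
```

```bash
python3 -m inch '0 0 0 0.04 0.85 0.03;0 0 0 0.04 0.85 0.03;0 0 0 0.04 0.85 0.03;-12 0 8.4 0 0 0;-18 0 12.6 0 0 0;-18 0 12.6 0 0 0;-18 0 12.6 0 0 0;-14 0 9.8 0 0 0;-8 0 5.6 0 0 0;-5 0 3.5 0 0 0'
python3 - <<'E'
from k import *
to([552.4,-14.3,30.5],Rt=tool(82.4,35,1))
E
```

```text
time_s: 32.17
eef_pos: [553.1, -13.7, 39.0]
ee_rot: [-0.303, 0.668, 0.585, 0.344]
force: [0.1, -0.5, -2.5]
grip_width: 0.586
grip_force: 63.1
shift [-7.4 -0.6  4.4] now [553.1 -13.7  39. ] axes [[0.078, 0.991, 0.105], [0.574, -0.131, 0.809], [0.815, -0.003, -0.579]]
turn [-0.03  0.06 -0.01]
```

```bash
python3 -m inch '-2 0 1.4 0 0.06 0;-2 0 1.4 0 0 0;-1 0 0.7 0 0 0;-0.8 0 0.6 0 0 0;-0.8 0 0.6 0 0 0;-0.4 0 0.3 0 0 0;0 0 0 0 0 0;0 0 0 0 0 0;0 0 0 0 0 0;0 0 0 0 0 0'
```

```text
time_s: 33.0
eef_pos: [553.6, -14.1, 31.9]
ee_rot: [-0.305, 0.667, 0.584, 0.347]
force: [0.3, -0.6, -1.6]
grip_width: 0.584
grip_force: 63.1
```

```bash
python3 -m inch '-0.6 0 0.4 0 0 0;-0.5 0 0.35 0 0 0;0 0 0 0 0 0;0 0 0 0 0 0;0 0 0 0 0 0;0 0 0 0 0 0;0 0 0 0 0 0;0 0 0 0 0 0;0 0 0 0 0 0;0 0 0 0 0 0'
python3 -m inch '0 0 0 0 0 0;0 0 0 0 0 0;0 0 0 0 0 0;0 0 0 0 0 0;0 0 0 0 0 0;0 0 0 0 0 0;0 0 0 0 0 0;0 0 -6 0 0 0;0 0 -12 0 0 0;0 0 -12 0 0 0' 1 60
python3 -m inch '0 0 -15 0 0 0;0 0 -20 0 0 0;0 0 -25 0 0 0;30 0 -15 0 0 0;30 0 0 0 0 0;30 0 0 0 0 0;0 0 0 0 -1.1 0;0 0 0 0 -1.1 0;0 0 0 0 -1.1 0;0 0 0 0 -1.1 0'
python3 - <<'E'
from k import *
a=np.radians(-12);y=np.array([np.cos(a),np.sin(a),0]);z=np.array([0,0,-1.]);x=np.cross(y,z)
to([609.4,-215.8,43],Rt=np.c_[x,y,z]);to([609.4,-215.8,43],Rt=tool(82,90,1));print(ctrl.sense()['joints'].round(2))
c=save('wrist','w7.png')
u=proj(c,[[550,-30,z] for z in(0,62)]);print(u)
im=cv2.cvtColor(c['image'],cv2.COLOR_RGB2GRAY)
cv2.imwrite('pics/w7.png',c['image'][:,:,::-1])
E
```

```text
time_s: 33.83
eef_pos: [553.6, -14.1, 30.5]
ee_rot: [-0.305, 0.667, 0.584, 0.347]
force: [0.4, 0.4, -0.0]
grip_width: 0.585
grip_force: 63.2
time_s: 34.67
eef_pos: [550.3, -39.4, 48.4]
ee_rot: [-0.305, 0.667, 0.584, 0.347]
force: [-0.2, -0.1, 0.6]
grip_width: 1.001
grip_force: 0.0
time_s: 35.5
eef_pos: [549.4, -50.2, 166.1]
ee_rot: [-0.16, 0.73, 0.638, 0.185]
force: [0.0, 0.1, -0.6]
grip_width: 1.004
grip_force: 0.0
shift [-195.9   81.4   34.5] now [549.4 -50.2 166.1] axes [[0.117, 0.991, 0.065], [0.873, -0.134, 0.469], [0.474, 0.002, -0.881]]
turn [-0.16 -4.71  0.71]
shift [-195.9   81.4   34.5] now [549.4 -50.2 166.1] axes [[0.117, 0.991, 0.065], [0.873, -0.134, 0.469], [0.474, 0.002, -0.881]]
turn [ 0.   -4.72  0.06]
[-0.52  0.48  1.52  0.47  1.36 -0.53]
[[322.36460996 245.47656874]
 [321.60650811 241.13771782]]
```

```bash
python3 -m inch '0 0 0 -0.03 -0.94 0.14;0 0 0 -0.03 -0.94 0.14;0 0 0 -0.03 -0.94 0.14;0 0 0 -0.03 -0.94 0.14;0 0 0 -0.04 -0.95 0.15;-30 18.6 12 0 0 0;-30 18.6 13 0 0 0;-30 18.6 13 0 0 0;-30 18.6 13 0 0 0;-30 18.6 13 0 0 0' 0.5 30
python3 - <<'E'
from k import *
import pickle
a=np.radians(-12);y=np.array([np.cos(a),np.sin(a),0]);z=np.array([0,0,-1.]);x=np.cross(y,z)
to([609.4,-215.8,42],Rt=np.c_[x,y,z])
E
```

```text
time_s: 36.38
eef_pos: [609.0, -216.6, 98.9]
ee_rot: [-0.004, 0.777, 0.629, 0.002]
force: [-0.4, 0.1, 1.4]
grip_width: 0.5
grip_force: 0.0
shift [ 0.4  0.5 56.9] now [ 609.  -216.6   98.9] axes [[0.208, 0.978, -0.002], [0.978, -0.207, 0.008], [0.008, -0.004, -1.0]]
turn [-0.04 -0.07  0.  ]
```

```bash
python3 -m inch '0 0 15 0 -0.07 0;0 0.5 18 0 0 0;0 0 16 0 0 0;0 0 8 0 0 0;0 0 0 0 0 0;0 0 0 0 0 0;0 0 0 0 0 0;0 0 0 0 0 0;0 0 0 0 0 0;0 0 0 0 0 0' 0.5 30
python3 -m inch '0 0 0 0 0 0;0 0 0 0 0 0;0 0 0 0 0 0;0 0 0 0 0 0;0 0 0 0 0 0;0 0 0 0 0 0;0 -4 0 0 0 0;0 -8 0 0 0 0;0 -10 0 0 0 0;0 -10 0 0 0 0' 0.05 30
python3 -m inch '0 -10 0 0 0 0;0 -10 0 0 0 0;0 -10 0 0 0 0;0 -10 0 0 0 0;0 -10 0 0 0 0;0 -6 0 0 0 0;0 -4 0 0 0 0;0 -3 0 0 0 0;0 -2 0 0 0 0;0 0 0 0 0 0'
```

```text
time_s: 37.22
eef_pos: [609.8, -213.9, 42.7]
ee_rot: [-0.001, 0.776, 0.63, -0.001]
force: [0.0, -0.9, 0.1]
grip_width: 0.503
grip_force: 0.0
time_s: 38.05
eef_pos: [578.3, -207.0, 42.3]
ee_rot: [-0.0, 0.776, 0.63, -0.001]
force: [1.9, 1.0, 1.4]
grip_width: 0.101
grip_force: 33.0
time_s: 38.88
eef_pos: [514.4, -193.2, 42.3]
ee_rot: [-0.002, 0.776, 0.63, -0.001]
force: [-0.3, 5.8, 2.4]
grip_width: 0.102
grip_force: 33.1
```

```bash
python3 -m inch '0 -1 0 0 0 0;0 -1 0 0 0 0;0 -1 0 0 0 0;0 -1 0 0 0 0;0 -0.7 0 0 0 0;0 0 0 0 0 0;0 0 0 0 0 0;0 0 0 0 0 0;0 0 0 0 0 0;0 0 0 0 0 0'
```

```text
time_s: 39.72
eef_pos: [511.4, -192.6, 42.3]
ee_rot: [0.0, 0.777, 0.63, 0.0]
force: [10.4, 4.7, -3.4]
grip_width: 0.103
grip_force: 32.3
```

The lid is at its shut stop: 100 mm of travel and 10 N of reaction. I release, lift clear and check the jar and case in the image.

```bash
python3 -m inch '0 0.5 0 0 0 0;0 0 0 0 0 0;0 0 0 0 0 0;0 0 0 0 0 0;0 0 -10 0 0 0;0 0 -30 0 0 0;0 0 -40 0 0 0;0 0 -40 0 0 0;-35 0 -30 0 0 0;-35 0 -30 0 0 0' 0.5 30
python3 -m inch '-40 0 0 0 0 0;-40 -5 0 0 0 0;-40 -5 0 0 0 0;-40 -5 0 0 0 0;0 0 0 0 0 0;0 0 0 0 0 0;0 0 0 0 0 0;0 0 0 0 0 0;0 0 0 0 0 0;0 0 0 0 0 0'
python3 - <<'E'
from k import *
import pickle
s=ctrl.sense();print(s['eef_pos'],s['force'])
A=pickle.load(open('top.pkl','rb'));B=ctrl.capture('top')
d=cv2.absdiff(A['image'],B['image']).max(2);d[260:]=0
n,l,st,ce=cv2.connectedComponentsWithStats((d>35).astype('uint8'))
for i in range(1,n):
    if st[i,4]>6:
        u,v=ce[i];print(st[i],ray(B,u,v,40).round(0))
# jar rim vs base: find jar blob, expected projections
print('jar base/mouth px',proj(B,[[550,-30,0],[550,-30,62]]).round(1))
c=np.r_[c0+Rc@[-40,0],51];print('pull expected',proj(B,c).round(1))
g=cv2.cvtColor(B['image'],cv2.COLOR_RGB2GRAY);y0,x0=[int(k) for k in (np.mean(proj(B,[[550,-30,30]]),0)[::-1])]
ci=cv2.HoughCircles(cv2.resize(g[y0-22:y0+22,x0-22:x0+22],None,fx=6,fy=6,interpolation=cv2.INTER_CUBIC),cv2.HOUGH_GRADIENT,1.5,30,param1=80,param2=25,minRadius=40,maxRadius=80)
print(None if ci is None else [(x0-22+k[0]/6,y0-22+k[1]/6,k[2]/6) for k in ci[0][:3]])
p=proj(B,c)[0];sub=g[int(p[1])-14:int(p[1])+14,int(p[0])-20:int(p[0])+20];m=sub>200;print('pull white',np.argwhere(m).mean(0)[::-1]+[int(p[0])-20,int(p[1])-14],m.sum())
W=B['image'];r=proj(B,[np.r_[c0+Rc@[-24.5+a,-49+b],14] for a in(-20,20) for b in(-20,20)]);x1,y1=r.min(0).astype(int);x2,y2=r.max(0).astype(int)
print(cv2.resize(g[y1:y2,x1:x2],None,fx=1,fy=1))
E
```

```text
time_s: 40.55
eef_pos: [498.1, -254.8, 220.1]
ee_rot: [0.0, 0.776, 0.631, -0.001]
force: [1.3, -1.0, 0.2]
grip_width: 0.503
grip_force: 0.0
time_s: 41.38
eef_pos: [451.0, -407.6, 217.2]
ee_rot: [-0.001, 0.776, 0.631, -0.001]
force: [-0.2, 0.1, -0.1]
grip_width: 0.498
grip_force: 0.0
[ 450.98057583 -407.55351103  217.16894464] [-0.17673135  0.07767051 -0.14796548]
[226 172  23  22 279] [583. 244.  40.]
[329 186  15  12  65] [563. -28.  40.]
[ 451  186  127   74 3009] [ 464. -548.   40.]
[390 198  18   9  88] [ 532. -201.   40.]
[329 200  16   6  34] [528. -30.  40.]
[371 201  52  19 391] [ 510. -202.   40.]
[410 201   5   5  17] [ 529. -238.   40.]
[483 252   5   8  13] [ 387. -435.   40.]
[488 254   9   4  21] [ 387. -452.   40.]
[327 256  22   4  43] [377. -39.  40.]
[494 257   8   3  13] [ 380. -468.   40.]
jar base/mouth px [[336.4 196.5]
 [336.4 194.2]]
pull expected [[396.9 209. ]]
[(np.float32(337.125), np.float32(194.625), np.float32(9.391666)), (np.float32(335.625), np.float32(199.625), np.float32(9.016666))]
pull white [404. 210.] 1
[[ 56  53  57  60  56  61  60  62  67  63 
[... 465 characters left out ...]
 64  67  73  71  66  66  57  87 127 118  90  93 128 135 133]
 [ 58  62  73 106 133 130 111  66  88 131 135 135 127 112 105 126 122]
 [ 52  59  93 135 138 137 127  97  86 129 139 139 130 101  53  58  61]
 [ 52  54  92 132 137 137 128 100  83 124 132 132 125  99  61  65  64]
 [151  45  88 127 129 129 113  79  64  93 123 122 104  69  64  67  64]
 [ 84  53  61  74  94  90  72  59  61  58  58  60  60  64  67  67  65]
 [129  61  66  64  63  63  62  63  62  66  65  62  65  67  67  68  63]
 [ 64  59  67  66  66  65  63  95 133 131 121  89  61  66  68  65  59]
 [ 53  65  68  67  65  64  76 111 132 136 132 111  72  65  67  67  61]
 [ 59  59  60  65  65  64  78 115 139 142 137 120  84  65  67  64  54]]
```

The brightness grid of the target cell shows five separate balls. The jar's rim projects where an upright jar's would, and no change appears at the bystanders. I hand in.

```bash
python3 -c "
from rig import ctrl
print(ctrl.finish_job())"
```

```text
the job is handed in; nothing more can be done
None
```

I handed the job in after about 41 s: all four balls are in the 15 mm ball's cell, the empty jar stands upright on the bench and the lid is slid shut. The final top-camera check showed five balls in that cell and no bystander moved; the hand-in returned no verdict.

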